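# Screw the shaker platform's hand bolt home

### The job

Take the orange-handled hand bolt out of its parking block and stand it in the threaded mouth in the middle of the shaker platform. Ease it backward (anticlockwise) under light pressure until its lugs drop into the thread starts, then screw it forward (clockwise) until it is fully home, without cross-threading, wringing the rubber-mounted bush or pressing hard, and let go. Leave the tube rack, jar and marker where they are.

Things in the scene. Friction and masses are not known exactly. Their poses are not given: they have to be found in the camera images.
- bolt: Hand bolt, 0.2 kg, 72 mm long, standing upright in the parking block. Origin at the tip of its nose, z up along its axis. From the tip up: steel nose (radius 4.5 mm, tapering out to 7.5 mm in the first 5 mm), three lugs, core of radius 8 mm, black flange of radius 22 mm at 38-42 mm, orange handle at 42-72 mm. Tip below the mouth: 23 mm on the ledge, 33.5 mm dropped into the starts, 37.5 mm home.
- handle (a point): Centre of the bolt's orange bar handle, 57 mm above the bolt's tip: bar 52 mm long along the bolt's x, 14 mm thick along its y, 30 mm high. Pinch it across the thickness from above and turn.
- lugs (a point): On the bolt's axis, 16 mm above the tip, level with the underside of its three steel lugs: 120 deg apart (one along the bolt's +x), 5 mm wide, 5 mm high, reaching out to radius 14.5 mm.
- park: White parking block, fixed, 80 x 80 x 42 mm, origin at the centre of its underside. The bolt's flange rests on its top; the shank hangs in its 33 mm through hole, the tip 4 mm above the bench.
- shaker: Shaker, fixed: blue drive 240 (x) x 220 (y) mm, above it a steel platform 220 x 200 mm with its top at 130 mm and six black rubber rings on it (radius 22 mm, 6 mm high, centres 80 mm to front and back, at -65, 0 and 65 mm across). Origin at the centre of its underside on the bench.
- mouth (a point): Centre of the mouth of the threaded hole (38 mm wide), on top of the dark 60 mm square boss in the middle of the shaker platform, 132 mm above the bench. At full depth the bolt's flange is 0.5 mm above it. Its axes are the shaker's and say nothing of where the thread starts are.
- ledge (a point): Centre of the ledge 7 mm below the mouth, round an 18 mm bore that guides the nose. Three slots 9 mm wide, 120 deg apart (thread starts), break it; they point another way each time. On each slot's anticlockwise side stands an orange tooth 2 mm wide, 3.5 mm high. Clockwise turning jams the lugs on the teeth; anticlockwise slides them (off a tooth, along the ledge) into the slots within 120 deg.
- stop (a point): Centre of the hole at the level of the lugs' undersides when home, 14.5 mm below the ledge. Lugs dropped into the starts lie 10.5 mm below the ledge, with about 8 deg of play either way before a wall: stop turning back then. From there 70 to 85 deg clockwise takes them down a ramp under the ledge to a firm stop. By chance the bolt may drop into the starts at once.
- bush (a joint): Twist of the threaded bush in its rubber mount, rad, positive anticlockwise from above; 0 unloaded, spring of 2 N m per rad, so it shows the turning load. More than 0.3 rad (0.6 N m) either way ruins the mount.
- tube_rack: Orange tube rack 100 x 150 mm with blue-capped tubes up to 104 mm high, origin at the centre of its underside. Leave alone.
- jar: Amber jar with white lid, radius 30 mm, 85 mm high, origin at the centre of its underside. Leave alone.
- marker: Black marker pen lying along its x, 120 mm long, 12 mm thick, origin under its middle. Leave alone.
- bush_sink (a joint): How far the threaded bush (with ledge, teeth and ramps) is pressed down in its rubber mount, m; 0 unloaded, spring of 15 N per mm. More than 2 mm (30 N of pressing on the bolt) is too hard.
Not all that is in view belongs to the job. There is more than one size of the bolt; the one meant has the size given above.

How it is judged:
By the outcome, as a careful person would: the job done as asked, in the order asked, and still so for the second after the job is handed in, with the robot touching nothing.
It also fails if it takes over 64 s, if anything falls off the work surface, if the arm or the gripper's body presses on something with over 40 N, if the wrist force passes 120 N, or if a joint passes its speed limit or range.

### The arm

A 6-joint arm with a two-finger parallel gripper is mounted at the origin on the work surface. World frame = base frame: x ahead of the robot, y to its left, z up, the work surface at z = 0. Lengths are in m, angles in rad, forces in N, time in s.
With the tool pointing down it reaches from about 0.35 to 0.975 m from the base axis. Payload 4.9 kg.
Tool frame: the origin (TCP) lies on the centre line of the jaws, within the pads' length; the fingertips stand manip.tip_reach ahead of it and the grasp point (between the pads) is the TCP (manip.tip_reach is the distance from the TCP to the fingertips, in m); z points along the fingers, y is the line along which they close (so a half turn about z gives the same grasp; the last joint's range is limited). The gripper opens to 85 mm and grips with 20 to 120 N. Pads are 22 mm wide; open, the fingers measure 114 mm over their backs; the gripper's body (76 mm by 85 mm) begins 54 mm behind the grasp point. The pads swing forward as they close: fully open they stand 13 mm farther back than shut.
Start: joints at [0.982, 0.053, 1.613, -0, 1.476, -0.119], TCP at [0.283, 0.557, 0.25] pointing down, gripper open.
Joint ranges: [-3.01, 3.01], [-1.01, 2.22], [0.06, 2.58], [-1.02, 4.17], [0.09, 2.62], [-3.14, 3.14]. Speed limits (rad/s): [2.57, 2.57, 3.14, 3.14, 3.14, 3.14].

### API

Orientations are given as a unit quaternion [w, x, y, z].
In Python, from plant import manip gives the robot as it stands. The module is installed in compiled form; this text tells all that it offers.
- The arm moves only by the tool move_arm, never from a script. Its argument "rows" is a list of rows, each a list of 7 numbers: the shift along the tool's x, y, z in cm, then the turn, a rotation vector about the tool's x, y, z in degrees, then the opening, from -1 (shut) to 1 (fully open). In form: [[tx, ty, tz, ax, ay, az, jaw], ...]. A call has 1 to 20 rows; each row shifts and turns the commanded pose from where the row before left it, along the tool's axes as they then stand; what a row does not reach is not made up. A row lasts 1/12 s, in which the tool goes at most 41.7 mm and 7.16 degrees, less where a joint would pass 70% of its speed; a pose out of reach is approached as far as the arm can. A call is refused whole if a number of a shift passes 4.17 or a number of a turn 7.16, either way. A call with a gripper value outside its range is refused whole. The fingers move at their own pace and stop on an object; the grip force is fixed at half the most. Time passes only in rows, so rows that do not move let the fingers close. It gives the time, the measured TCP pose, the force, the opening and the grip force at its end, in the units of the state.
- manip.state(): the state, without advancing time (a new reading comes with each control period).
- manip.grab_frame(name): name is "scene" or "side" or "wrist"; returns a dict with "img" (384x512x3 uint8, blue, green, red), "mtx" (3x3 intrinsics, pixels), "R" (3x3) and "t" (3): a world point X has camera coordinates R X + t. Camera axes: x right, y down, z forward; pixel columns grow to the right and rows downward; lengths in m; the calibration is good to about 2 mm. A picture is of the moment at which its call begins. There is no depth.
- manip.job_done(): hands the job in; it is judged then, once.
The state is a dict: "time": time; "joint_pos": joint angles; "joint_vel": joint speeds; "joint_efforts": joint torques, N m; "tool_pos": TCP position; "tool_rot": TCP orientation; "contact_force": force on the tool from outside, world axes, zero at the start; "ft_torque": the same for the moment, N m; "gripper_width": opening from 0.0 (shut) to 1.0 (fully open); "grasp_force": force on a finger pad.
Only numpy, scipy, OpenCV 4.12 (cv2) and the standard library are available. Lean on these libraries where they do the work, as an engineer would, in place of code of your own. Each camera call takes 0.05 s, during which the arm holds its last target. There are 200 camera calls.

## Working session

There is one attempt and no reset: what is moved stays moved. The work goes in short steps, Python scripts to look and compute and a tool call to move; the robot and the scene stay as the last step left them, time stands still between calls to the robot, and variables do not carry over. Pictures are saved under pics/ and viewed, at most 10 in all, crops included, and the job is handed in when it is done.

Besides the shell and the picture viewer there is one more tool, called after ">>>" in YAML: its name, and indented under it one key for each argument. move_arm: Moves the arm, as the interface text tells. Its arguments: {"type":"object","properties":{"rows":{"type":"array","items":{"type":"array","items":{"type":"number"}}}},"required":["rows"]}

```bash
mkdir -p pics; cat > h.py <<'E'
import numpy as np, cv2
from plant import manip
def grab(n):
    f=manip.grab_frame(n); return f
def ray(f,u,v,z):
    d=f["R"].T@np.linalg.inv(f["mtx"])@np.array([u,v,1.]); c=-f["R"].T@f["t"]
    return c+d*(z-c[2])/d[2]
def proj(f,X):
    p=f["mtx"]@(f["R"]@np.array(X,float)+f["t"]); return p[:2]/p[2]
E
python3 - <<'E'
from h import *
print(manip.state(), manip.tip_reach)
fs=[grab(n) for n in("scene","side","wrist")]
for n,f in zip(("scene","side","wrist"),fs):
    cv2.imwrite(f"pics/a_{n}.png",f["img"]); print(n,-f["R"].T@f["t"]); np.savez(f"{n}.npz",**f)
cv2.imwrite("pics/a.png",cv2.resize(np.hstack([fs[0]["img"],fs[1]["img"]]),(800,300)))
E
```

```text
{'time': 0.0, 'joint_pos': array([ 9.81984691e-01,  5.33741949e-02,  1.61430392e+00,  6.06256963e-06,
        1.47601932e+00, -1.18992704e-01]), 'joint_vel': array([ 0.00105535,  0.00049318,  0.00136562, -0.00087601, -0.00068025,
        0.00015543]), 'joint_efforts': array([-4.01315913e-05, -3.93681943e+01, -3.70181072e+01, -6.68719531e-05,
        6.94551563e-03,  1.60940368e-05]), 'tool_pos': array([0.28261554, 0.5567878 , 0.24904632]), 'tool_rot': array([-3.67548106e-04,  2.32755092e-01,  9.72534811e-01, -9.86126767e-04]), 'contact_force': array([ 0.6897606 , -0.13579825,  0.07862354]), 'ft_torque': array([ 0.01398518,  0.04814268, -0.04942869]), 'grasp_force': 0.0, 'gripper_width': 1.000861297996659} 0.019
scene [0.97023692 0.4146638  0.88619519]
side [ 0.31972265 -0.81202467  1.07358521]
wrist [0.22504711 0.58687104 0.37254481]
```

View pics/a_scene.png

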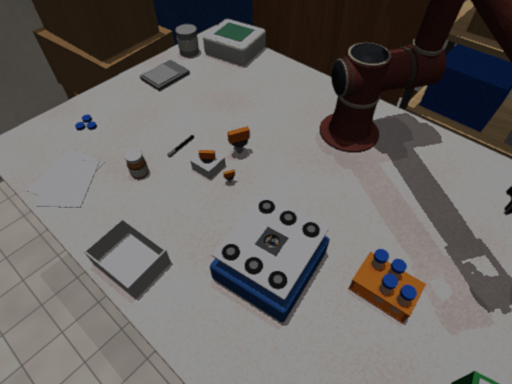

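View pics/a_side.png

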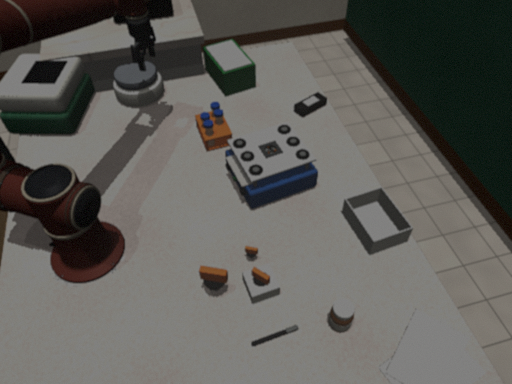

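Three orange-handled bolts are visible. In scene they are at (238,137) large, (207,157) in the white block and (229,175) small; in side they are at (213,274), (260,276) and (251,251). The one in the white block fits the description. I'll check its size and confirm it in a crop.

```bash
python3 - <<'E'
from h import *
from scipy.optimize import least_squares
S=np.load("scene.npz");D=np.load("side.npz")
def om(f,box):
    x0,y0,x1,y1=box; h=cv2.cvtColor(f["img"],cv2.COLOR_BGR2HSV)
    m=cv2.inRange(h,(3,130,50),(22,255,255)); k=np.zeros_like(m); k[y0:y1,x0:x1]=m[y0:y1,x0:x1]; return k
def blobs(f,box):
    n,l,s,c=cv2.connectedComponentsWithStats(om(f,box)); return [(s[i],c[i]) for i in range(1,n) if s[i][4]>15]
for n,f,b in(("S",S,(190,120,255,185)),("D",D,(190,240,280,295))):
    for s,c in blobs(f,b): print(n,s,c.round(1))
def tri(us,ud):
    r=least_squares(lambda X:np.r_[proj(S,X)-us,proj(D,X)-ud],[.5,0,.05]); return r.x,np.abs(r.fun).max()
bs={}
for n,f,b in(("S",S,(190,120,255,185)),("D",D,(190,240,280,295))):
    bs[n]=[c for s,c in blobs(f,b)]
for cs in bs["S"]:
    for cd in bs["D"]:
        X,e=tri(cs,cd); 
        if e<4: print(cs.round(),cd.round(),X.round(4),e)
# boss
for n,f,b in(("S",S,(250,222,295,262)),("D",D,(255,138,288,162))):
    x0,y0,x1,y1=b; 
    print(n)
a=cv2.resize(S["img"][120:190,185:265],None,fx=5,fy=5,interpolation=cv2.INTER_CUBIC)
b=cv2.resize(D["img"][235:305,195:275],None,fx=5,fy=5,interpolation=cv2.INTER_CUBIC)
c=cv2.resize(S["img"][215:265,240:300],None,fx=5,fy=5,interpolation=cv2.INTER_CUBIC)
d=cv2.resize(D["img"][125:175,240:300],None,fx=5,fy=5,interpolation=cv2.INTER_CUBIC)
top=np.hstack([a,b]);bot=np.hstack([c,d]);bot=cv2.copyMakeBorder(bot,0,0,0,top.shape[1]-bot.shape[1],0)
cv2.imwrite("pics/b.png",np.vstack([top,bot]))
E
```

```text
S [228 127  21  16 239] [238.3 134.3]
S [199 150  16   9 115] [206.3 153.7]
S [224 170  11   8  54] [228.6 173.1]
D [246 247  11   6  50] [251.1 249.4]
D [200 266  27  16 297] [213.2 273.4]
D [253 268  16  15 114] [260.4 274.7]
[238. 134.] [213. 273.] [ 0.3407 -0.2247  0.0812] 0.0286916767158516
[206. 154.] [260. 275.] [ 0.4619 -0.2527  0.0634] 0.10607455742797356
[229. 173.] [251. 249.] [ 0.4613 -0.1548  0.0415] 0.06771403856265579
S
D
```

View pics/b.png

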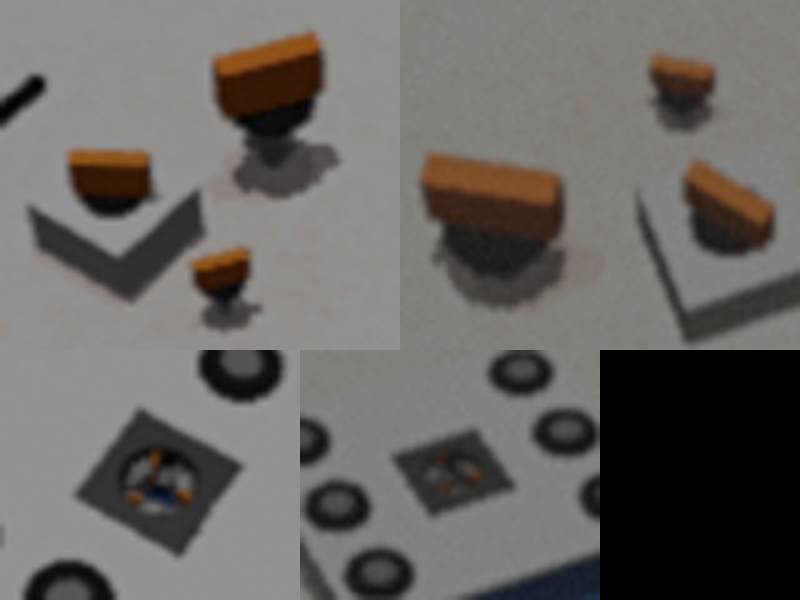

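The crops show the block bolt clearly: orange bar at scene (206,154) and side (260,275). Its triangulated handle height is 0.063 m, against 0.061 m expected. The other two bolts sit at 0.081 and 0.041, so they are the wrong sizes. The boss is visible at scene about (272,241).

```bash
python3 - <<'E'
from h import *
from scipy.spatial.transform import Rotation as R
S=np.load("scene.npz");D=np.load("side.npz")
for f,P in((S,[(240+x/5,215+(y-350)/5) for x,y in[(140,410),(243,465),(180,557),(75,495)]]),(D,[(240+(x-300)/5,125+(y-350)/5) for x,y in[(392,457),(475,430),(513,488),(432,517)]])):
    Q=np.array([ray(f,u-.4,v-.4,.132) for u,v in P]); print(Q.round(4)[:,:2].tolist(),Q.mean(0).round(4), np.linalg.norm(Q-np.roll(Q,1,0),axis=1).round(4))
s=manip.state(); q=s["tool_rot"]; M=R.from_quat([q[1],q[2],q[3],q[0]]).as_matrix(); print(M.round(3))
print("delta tool cm",(M.T@(np.array([.462,-.2525,.2])-s["tool_pos"])*100).round(2))
# bar top edge directions
for f,P in((S,[(185+68/5,120+150/5),(185+148/5,120+152/5)]),(D,[(195+(700-400)/5,235+160/5),(195+(773-400)/5,235+205/5)])):
    a,b=[ray(f,u,v,.076) for u,v in P]; d=b-a; print("bar",a.round(4),b.round(4),np.degrees(np.arctan2(d[1],d[0])),np.linalg.norm(d))
W=np.load("wrist.npz"); print((M.T@(-W["R"].T@W["t"]-s["tool_pos"])).round(4),(W["R"]@M).round(3))
E
```

```text
[[0.5797, 0.1049], [0.5707, 0.1633], [0.6301, 0.1726], [0.6379, 0.1133]] [0.6046 0.1385 0.132 ] [0.0588 0.0591 0.0601 0.0599]
[[0.569, 0.1594], [0.6272, 0.1687], [0.6346, 0.1106], [0.5785, 0.1]] [0.6023 0.1347 0.132 ] [0.0601 0.0589 0.0586 0.0571]
[[-0.892  0.453 -0.001]
 [ 0.453  0.892 -0.001]
 [ 0.    -0.002 -1.   ]]
delta tool cm [-52.63 -64.05   5.03]
bar [ 0.475  -0.2734  0.076 ] [ 0.4422 -0.2336  0.076 ] 129.44536416472602 0.05153665787399802
bar [ 0.4522 -0.2332  0.076 ] [ 0.482  -0.2698  0.076 ] -50.83693985591553 0.04726675710090229
[ 0.065   0.0004 -0.1232] [[ 0.001  1.     0.   ]
 [-0.966  0.001 -0.259]
 [-0.259 -0.     0.966]]
```

>>> move_arm:
  rows:
    - [-2.4,-2.9,0,0,0,0,1]
    - [-2.4,-2.9,0,0,0,0,1]
    - [-2.4,-2.9,0,0,0,0,1]
    - [-2.4,-2.9,0,0,0,0,1]
    - [-2.4,-2.9,0,0,0,0,1]
    - [-2.4,-2.9,0,0,0,0,1]
    - [-2.4,-2.9,0,0,0,0,1]
    - [-2.4,-2.9,0,0,0,0,1]
    - [-2.4,-2.9,0,0,0,0,1]
    - [-2.4,-2.9,0,0,0,0,1]
    - [-2.4,-2.9,0,0,0,0,1]
    - [-2.4,-2.9,0,0,0,0,1]
    - [-2.4,-2.9,0,0,0,0,1]
    - [-2.4,-2.9,0,0,0,0,1]
    - [-2.4,-2.9,0,0,0,0,1]
    - [-2.4,-2.9,0,0,0,0,1]
    - [-2.4,-2.9,0,0,0,0,1]
    - [-2.4,-2.9,0,0,0,0,1]
    - [-2.4,-2.9,0,0,0,0,1]
    - [-2.4,-2.9,0,0,0,0,1]

```text
time: 1.82
tool_pos: [0.4482, -0.1792, 0.25]
tool_rot: [-0.0, 0.233, 0.972, 0.0]
contact_force: [1.2, 0.4, 0.2]
gripper_width: 0.996
grasp_force: 0.0
```

>>> move_arm:
  rows:
    - [-2.3,-3.0,0,0,0,0,1]
    - [-2.3,-3.0,0,0,0,0,1]
    - [0,0,0,0,0,6,1]
    - [0,0,0,0,0,6,1]
    - [0,0,0,0,0,6,1]
    - [0,0,0,0,0,5,1]
    - [0,0,0,0,0,0,1]
    - [0,0,0,0,0,0,1]

```text
time: 2.48
tool_pos: [0.4621, -0.2514, 0.25]
tool_rot: [-0.0, 0.421, 0.907, 0.0]
contact_force: [-0.2, -0.0, -0.4]
gripper_width: 0.999
grasp_force: 0.0
```

```bash
cat >> h.py <<'E'
from scipy.spatial.transform import Rotation as Rot
def tool():
    s=manip.state(); q=s["tool_rot"]; return s,Rot.from_quat([q[1],q[2],q[3],q[0]]).as_matrix()
def orange(f,lo=(3,130,40),hi=(22,255,255)):
    return cv2.inRange(cv2.cvtColor(f["img"],cv2.COLOR_BGR2HSV),lo,hi)
E
python3 - <<'E'
from h import *
f=grab("wrist"); np.savez("w1.npz",**f); cv2.imwrite("pics/w1.png",f["img"])
s,M=tool(); print(s["time"],s["tool_pos"],s["joint_pos"].round(3),M.round(3),np.degrees(np.arctan2(M[1,0],M[0,0])))
n,l,st,c=cv2.connectedComponentsWithStats(orange(f))
for i in range(1,n):
    if st[i][4]>80: print(st[i],c[i].round(1))
E
```

```text
2.5333 [ 0.46208671 -0.25141098  0.25008458] [-0.64  -0.186  1.841 -0.     1.487 -1.341] [[-0.646  0.764 -0.   ]
 [ 0.764  0.646  0.   ]
 [ 0.    -0.    -1.   ]] 130.20539373670027
[ 120   11   73  101 3067] [154.9  61.5]
[308  76  23  42 448] [319.8  96.7]
[244 152  16  59 876] [251.1 181.3]
```

View pics/w1.png

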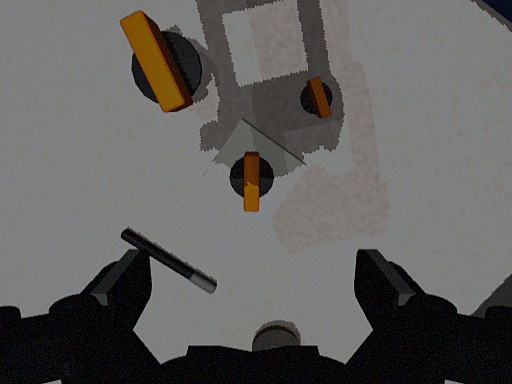

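The wrist view shows the target bar at (251,181), nearly in line with the tool x axis. The marker is at (170,260), clear of the fingers' descent.

```bash
python3 - <<'E'
from h import *
f=np.load("w1.npz"); s,M=tool()
m=orange(f); k=np.zeros_like(m); k[145:220,235:270]=m[145:220,235:270]
P=cv2.findNonZero(k); b=cv2.boxPoints(cv2.minAreaRect(P)); print(b.round(1).tolist())
for z in(.076,):
    Q=np.array([ray(f,u,v,z) for u,v in b]); T=(Q-s["tool_pos"])@M*100
    print(T.round(2).tolist(),T.mean(0).round(2),Q.mean(0).round(4))
# per row centre -> line
rows=np.arange(154,210,3); L=np.array([ray(f,np.mean(np.where(k[r])[0]),r,.076) for r in rows]); T=(L-s["tool_pos"])@M*100
print(np.polyfit(T[:,0],T[:,1],1),np.degrees(np.arctan(np.polyfit(T[:,0],T[:,1],1)[0])), [int((k[r]>0).sum()) for r in rows])
S=np.load("scene.npz")
for X in([.462,-.2525,.061],): print(proj(S,X),proj(f,X),((np.array(X)-s["tool_pos"])@M*100).round(2))
for u,v in((125,234),(212,287)): print("marker",((ray(f,u,v,.012)-s["tool_pos"])@M*100).round(1))
E
```

```text
[[244.0, 210.0], [244.0, 152.0], [259.0, 152.0], [259.0, 210.0]]
[[-2.61, -0.71, 17.41], [2.68, -0.68, 17.41], [2.68, 0.63, 17.41], [-2.61, 0.66, 17.41]] [ 0.04 -0.02 17.41] [ 0.4616 -0.2513  0.076 ]
[ 0.00910964 -0.05998476] 0.5219293706105731 [13, 15, 16, 16, 15, 15, 15, 15, 15, 15, 15, 15, 15, 15, 15, 15, 15, 15, 15]
[206.54243591 154.23934539] [251.00907669 179.48937598] [-0.08 -0.07 18.91]
marker [ -7.4 -14.4  23.8]
marker [-14.1  -4.7  23.8]
```

>>> move_arm:
  rows:
    - [0,0,3,0,0,0,1]
    - [0,0,3,0,0,0,1]
    - [0,0,3,0,0,0,1]
    - [0,0,3,0,0,0,1]
    - [0,0,2.5,0,0,0,1]
    - [0,0,2,0,0,0,1]
    - [0,0,1.2,0,0,0,1]
    - [0,0,0.5,0,0,0,1]
    - [0,0,0,0,0,0,1]
    - [0,0,0,0,0,0,0]
    - [0,0,0,0,0,0,-1]
    - [0,0,0,0,0,0,-1]
    - [0,0,0,0,0,0,-1]
    - [0,0,0,0,0,0,-1]
    - [0,0,0,0,0,0,-1]
    - [0,0,0,0,0,0,-1]
    - [0,0,0,0,0,0,-1]
    - [0,0,0,0,0,0,-1]
    - [0,0,0,0,0,0,-1]

```text
time: 4.12
tool_pos: [0.4626, -0.2519, 0.069]
tool_rot: [0.001, 0.422, 0.907, -0.0]
contact_force: [-0.9, 0.2, 5.1]
gripper_width: 0.155
grasp_force: 59.6
```

>>> move_arm:
  rows:
    - [0,0,-0.5,0,0,0,-1]
    - [0,0,-1,0,0,0,-1]
    - [0,0,-1.5,0,0,0,-1]
    - [0,0,-2,0,0,0,-1]
    - [0,0,-3,0,0,0,-1]
    - [0,0,-3,0,0,0,-1]
    - [0,0,-3,0,0,0,-1]
    - [0,0,-2,0,0,0,-1]
    - [0,0,0,0,0,0,-1]
    - [0,0,0,0,0,0,-1]
    - [0,0,0,0,0,0,-1]

```text
time: 5.03
tool_pos: [0.4613, -0.2508, 0.2262]
tool_rot: [-0.002, 0.422, 0.907, 0.0]
contact_force: [-0.1, 0.5, -1.6]
gripper_width: 0.152
grasp_force: 58.8
```

```bash
python3 - <<'E'
from h import *
s,M=tool(); print({k:np.round(s[k],3) for k in s})
S=np.load("scene.npz");D=np.load("side.npz")
n=grab("scene"); d=grab("side"); cv2.imwrite("pics/sc.png",n["img"])
# teeth: orange pixels in mouth, from initial images
for nm,f in(("S",S),("D",D)):
    u,v=proj(f,[.6035,.1366,.125]); u,v=int(u),int(v)
    m=orange(f,(3,70,40),(22,255,255)); k=np.zeros_like(m); k[v-11:v+12,u-12:u+13]=m[v-11:v+12,u-12:u+13]
    k4=k
    N,l,st,c=cv2.connectedComponentsWithStats(k4)
    for i in range(1,N):
        ys,xs=np.where(l==i); X=ray(f,c[i][0],c[i][1],.127); e=X[:2]-[.6035,.1366]
        print(nm,st[i],c[i].round(1),X.round(4),np.degrees(np.arctan2(e[1],e[0])).round(1),np.linalg.norm(e).round(4))
E
```

```text
{'time': np.float64(5.033), 'joint_pos': array([-0.64 , -0.171,  1.867,  0.   ,  1.448, -1.339]), 'joint_vel': array([ 0.   ,  0.018,  0.02 , -0.001,  0.002,  0.   ]), 'joint_efforts': array([ 9.0000e-03, -3.1816e+01, -3.9556e+01,  0.0000e+00, -3.4000e-02,
       -0.0000e+00]), 'tool_pos': array([ 0.461, -0.251,  0.226]), 'tool_rot': array([-0.002,  0.422,  0.907,  0.   ]), 'contact_force': array([-0.132,  0.467, -1.55 ]), 'ft_torque': array([-0.003, -0.037, -0.046]), 'grasp_force': np.float64(58.782), 'gripper_width': np.float64(0.152)}
S [270 235   2   4   8] [270.5 236.5] [0.5945 0.1271 0.127 ] -133.3 0.0131
S [270 240   1   1   1] [270. 240.] [0.603  0.1327 0.127 ] -97.1 0.004
S [265 243   4   3   8] [266.8 244. ] [0.6169 0.1341 0.127 ] -10.8 0.0136
S [275 243   4   3   8] [276.5 243.9] [0.6008 0.1515 0.127 ] 100.1 0.0151
D [267 146   2   2   4] [267.5 146.5] [0.5989 0.1537 0.127 ] 105.0 0.0177
D [274 149   3   3   8] [274.9 149.9] [0.6171 0.1321 0.127 ] -18.2 0.0143
D [268 151   2   3   5] [268.4 152.2] [0.5944 0.1277 0.127 ] -135.8 0.0127
```

>>> move_arm:
  rows:
    - [0.4,1.3,0,0,0,0,-1]
    - [0.8,2.6,0,0,0,0,-1]
    - [0.8,2.6,0,0,0,0,-1]
    - [0.8,2.6,0,0,0,0,-1]
    - [0.8,2.6,0,0,0,0,-1]
    - [0.8,2.6,0,0,0,0,-1]
    - [0.8,2.6,0,0,0,0,-1]
    - [0.8,2.6,0,0,0,0,-1]
    - [0.8,2.6,0,0,0,0,-1]
    - [0.8,2.6,0,0,0,0,-1]
    - [0.8,2.6,0,0,0,0,-1]
    - [0.8,2.6,0,0,0,0,-1]
    - [0.8,2.6,0,0,0,0,-1]
    - [0.8,2.6,0,0,0,0,-1]
    - [0.6,1.0,0,0,0,0,-1]
    - [0,0,0,0,0,0,-1]
    - [0,0,0,0,0,0,-1]
    - [0,0,0,0,0,0,-1]

```text
time: 6.63
tool_pos: [0.6642, 0.0674, 0.2271]
tool_rot: [-0.001, 0.422, 0.907, -0.001]
contact_force: [-0.7, 0.4, -0.6]
gripper_width: 0.155
grasp_force: 58.9
```

```bash
python3 - <<'E'
from h import *
s,M=tool(); print(s["tool_pos"],s["joint_pos"].round(3),M.round(4).tolist())
w=grab("wrist");S=grab("scene");D=grab("side")
np.savez("w2.npz",**w);np.savez("s2.npz",**S);np.savez("d2.npz",**D)
def crop(f,X,h,k):
    u,v=np.round(proj(f,X)).astype(int); u=max(u,h);v=max(v,h);print("crop origin",u-h,v-h); return cv2.resize(f["img"][v-h:v+h,u-h:u+h],(k,k),interpolation=cv2.INTER_CUBIC)
b=s["tool_pos"]-[0,0,.04]
p=[crop(S,b,25,300),crop(D,b,25,300)]
p=np.vstack([np.hstack(p)*1]); 
ww=cv2.resize(w["img"],(600,450))
cv2.imwrite("pics/c.png",cv2.convertScaleAbs(cv2.resize(np.vstack([p,ww]),(480,600)),alpha=1.5)); cv2.imwrite("pics/w2.png",w["img"])
E
```

```text
[0.66419856 0.06737207 0.22705821] [-1.000e-02  1.670e-01  1.529e+00 -1.000e-03  1.448e+00 -7.090e-01] [[-0.6435, 0.7654, -0.0023], [0.7654, 0.6435, -0.0006], [0.001, -0.0021, -1.0]]
crop origin 207 202
crop origin 271 122
```

View pics/c.png

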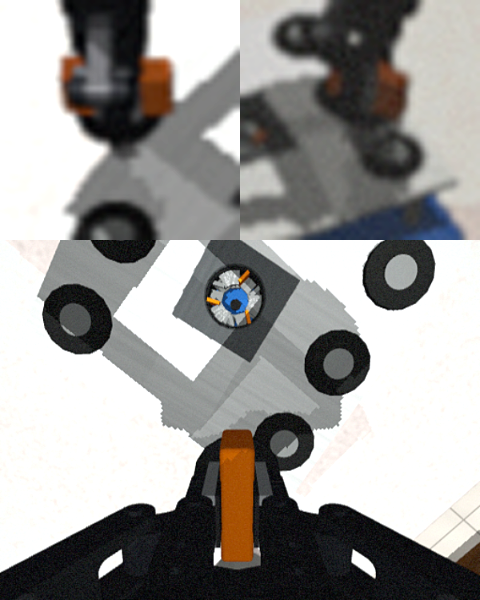

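The wrist view shows the mouth at about (251,61) with three orange teeth. The held bar is upright and centred at (252,270). Next I measure the mouth and teeth, enlarged.

```bash
python3 - <<'E'
from h import *
w=np.load("w2.npz");S=np.load("s2.npz"); s,M=tool()
m=orange(w,(3,120,40),(24,255,255)); k=np.zeros_like(m); k[22:105,205:300]=m[22:105,205:300]
N,l,st,c=cv2.connectedComponentsWithStats(k); T=[]
for i in range(1,N):
    if st[i][4]<8: continue
    X=ray(w,*c[i],.1268); T.append(X); 
    ys,xs=np.where(l==i); vx,vy,_,_=cv2.fitLine(np.c_[xs,ys].astype(np.float32),2,0,.01,.01).ravel()
    A=ray(w,c[i][0]+3*vx,c[i][1]+3*vy,.1268)-X
    print(st[i],c[i].round(1),X.round(4),"dir",np.degrees(np.arctan2(A[1],A[0])).round(1))
T=np.array(T); 
# circle of mouth: boss square corners via dark mask
g=cv2.cvtColor(w["img"],cv2.COLOR_BGR2GRAY)
c0=T.mean(0); print("mean",c0.round(4)); 
for X in T: e=X-c0; print(np.degrees(np.arctan2(e[1],e[0])).round(1),np.linalg.norm(e).round(4))
a=cv2.resize(w["img"][20:105,205:300],None,fx=5,fy=5,interpolation=cv2.INTER_CUBIC)
b=cv2.convertScaleAbs(cv2.resize(S["img"][205:265,210:255],None,fx=7,fy=7,interpolation=cv2.INTER_CUBIC),alpha=1.8)
b=b[:425]; b=b[:, :320]
cv2.imwrite("pics/d.png",np.hstack([a,b[:425]]) if b.shape[0]==425 else np.hstack([a,cv2.resize(b,(315,425))]))
E
```

```text
[254  32  13  18  99] [259.8  39.5] [0.6007 0.1504 0.1268] dir 91.4
[220  61  15   9  82] [226.8  65.1] [0.5946 0.1263 0.1268] dir 22.7
[261  74   7  16  63] [264.   81.6] [0.6184 0.1336 0.1268] dir -37.5
mean [0.6046 0.1368 0.1268]
105.8 0.0142
-133.5 0.0145
-12.7 0.0142
```

View pics/d.png

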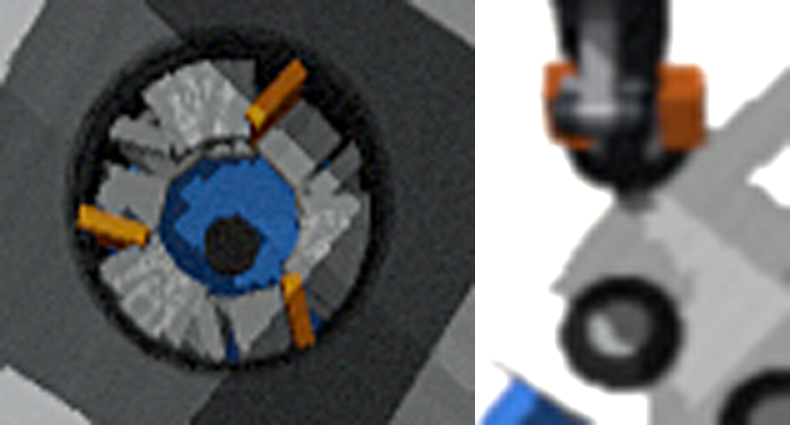

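```bash
python3 - <<'E'
from h import *
w=np.load("w2.npz"); s,M=tool(); tp=s["tool_pos"]
m=orange(w); k=np.zeros_like(m); k[195:350,225:280]=m[195:350,225:280]
h=cv2.cvtColor(w["img"],cv2.COLOR_BGR2HSV)[...,2]
for r in range(200,350,6):
    c=np.where(k[r])[0]
    if len(c): print(r,c.min(),c.max(),int(h[r,c].mean()),end=" | ")
z=tp[2]+.007
for u,v in((252,218),(252,345)): print("\n",((ray(w,u,v,z)-tp)@M*100).round(2))
mo=np.array([.6044,.1369,tp[2]]); print("to mouth tool cm",((mo-tp)@M*100).round(2))
E
```

```text
206 237 268 65 | 212 236 269 67 | 218 235 270 67 | 224 234 271 110 | 230 234 271 117 | 236 234 271 110 | 242 234 271 108 | 248 235 270 110 | 254 235 270 110 | 260 236 269 111 | 266 236 269 112 | 272 236 269 111 | 278 236 269 111 | 284 236 269 110 | 290 236 269 110 | 296 236 269 110 | 302 237 269 109 | 308 236 269 107 | 314 236 269 110 | 320 236 269 109 | 326 236 269 108 | 332 236 269 107 | 338 236 269 107 | 
 [ 2.72  0.04 -0.7 ]

 [-2.57  0.04 -0.7 ]
to mouth tool cm [ 9.22 -0.12  0.  ]
```

>>> move_arm:
  rows:
    - [1,-0.1,0,0,0,0,-1]
    - [2.2,0,0,0,0,0,-1]
    - [2.4,0,0,0,0,0,-1]
    - [2.2,0,0,0,0,0,-1]
    - [1.35,0,0,0,0,0,-1]
    - [0,0,0,0,0,6,-1]
    - [0,0,0,0,0,6,-1]
    - [0,0,0,0,0,6,-1]
    - [0,0,0,0,0,3,-1]
    - [0,0,0,0,0,0,-1]
    - [0,0,0,0,0,0,-1]
    - [0,0,0,0,0,0,-1]
    - [0,0,0,0,0,0,-1]
    - [0,0,0,0,0,0,-1]

```text
time: 7.95
tool_pos: [0.6053, 0.1374, 0.2283]
tool_rot: [-0.0, 0.58, 0.815, -0.0]
contact_force: [-0.6, 0.4, -2.5]
gripper_width: 0.15
grasp_force: 59.0
```

```bash
cat > st.py <<'E'
from h import *
s,M=tool(); print(s["time"],s["tool_pos"].round(4),"yaw",np.degrees(np.arctan2(M[1,0],M[0,0])).round(1),"tilt",M[:,2].round(4),"F",s["contact_force"].round(1),"T",s["ft_torque"].round(2),"j6",s["joint_pos"][5].round(2))
print("to mouth tool",((np.array([.6044,.1369,.197])-s["tool_pos"])@M*100).round(2))
E
python3 st.py
```

```text
7.95 [0.6053 0.1374 0.2283] yaw 109.1 tilt [-0. -0. -1.] F [-0.6  0.4 -2.5] T [ 0.01 -0.    0.  ] j6 -0.23
to mouth tool [-0.02 -0.1   3.13]
```

>>> move_arm:
  rows:
    - [-0.06,-0.1,0.5,0,0,0,-1]
    - [0,0,1,0,0,0,-1]
    - [0,0,1,0,0,0,-1]
    - [0,0,0.7,0,0,0,-1]
    - [0,0,0.6,0,0,0,-1]
    - [0,0,0.4,0,0,0,-1]
    - [0,0,0.3,0,0,0,-1]
    - [0,0,0.2,0,0,0,-1]
    - [0,0,0,0,0,0,-1]
    - [0,0,0,0,0,0,-1]
    - [0,0,0,0,0,0,-1]
    - [0,0,0,0,0,0,-1]

```text
time: 8.95
tool_pos: [0.6049, 0.1367, 0.1819]
tool_rot: [0.0, 0.58, 0.815, 0.0]
contact_force: [-0.6, -0.2, -2.2]
gripper_width: 0.157
grasp_force: 59.0
```

```bash
python3 st.py
```

```text
8.95 [0.6049 0.1367 0.1819] yaw 109.1 tilt [ 1.e-03  1.e-04 -1.e+00] F [-0.6 -0.2 -2.2] T [ 0.03 -0.03 -0.03] j6 -0.23
to mouth tool [ 0.04 -0.04 -1.51]
```

>>> move_arm:
  rows:
    - [0,0,0.1,0,0,0,-1]
    - [0,0,0.1,0,0,0,-1]
    - [0,0,0.1,0,0,0,-1]
    - [0,0,0.1,0,0,0,-1]
    - [0,0,0,0,0,0,-1]
    - [0,0,0,0,0,0,-1]
    - [0,0,0,0,0,0,-1]

```text
time: 9.53
tool_pos: [0.6046, 0.1366, 0.1773]
tool_rot: [-0.0, 0.58, 0.815, -0.0]
contact_force: [-0.5, 0.3, -1.5]
gripper_width: 0.155
grasp_force: 59.0
```

>>> move_arm:
  rows:
    - [0,0,0.1,0,0,0,-1]
    - [0,0,0.1,0,0,0,-1]
    - [0,0,0,0,0,0,-1]
    - [0,0,0,0,0,0,-1]

```text
time: 9.87
tool_pos: [0.6045, 0.1366, 0.1751]
tool_rot: [-0.0, 0.58, 0.815, -0.0]
contact_force: [-0.8, 0.7, -2.4]
gripper_width: 0.153
grasp_force: 59.0
```

>>> move_arm:
  rows:
    - [0,0,0.1,0,0,0,-1]
    - [0,0,0.1,0,0,0,-1]
    - [0,0,0,0,0,0,-1]
    - [0,0,0,0,0,0,-1]

```text
time: 10.2
tool_pos: [0.6047, 0.1367, 0.1737]
tool_rot: [0.0, 0.58, 0.815, 0.0]
contact_force: [-0.1, 0.1, 0.0]
gripper_width: 0.151
grasp_force: 59.3
```

>>> move_arm:
  rows:
    - [0,0,0.1,0,0,0,-1]
    - [0,0,0,0,0,0,-1]
    - [0,0,0,0,0,0,-1]
    - [0,0,0,0,0,0,-1]

```text
time: 10.53
tool_pos: [0.6048, 0.1367, 0.1733]
tool_rot: [0.0, 0.58, 0.815, 0.0]
contact_force: [-2.2, 0.2, 5.4]
gripper_width: 0.154
grasp_force: 60.1
```

```bash
python3 st.py
```

```text
10.5333 [0.6048 0.1367 0.1733] yaw 109.1 tilt [ 6.e-04  0.e+00 -1.e+00] F [-2.2  0.2  5.4] T [-0.08  0.6  -0.01] j6 -0.23
to mouth tool [ 0.03 -0.03 -2.37]
```

>>> move_arm:
  rows:
    - [0,0,0,0,0,-2,-1]
    - [0,0,0,0,0,-2,-1]
    - [0,0,0,0,0,-2,-1]
    - [0,0,0,0,0,-2,-1]
    - [0,0,0,0,0,-2,-1]
    - [0,0,0,0,0,-2,-1]
    - [0,0,0,0,0,0,-1]

```text
time: 11.12
tool_pos: [0.6049, 0.1366, 0.1733]
tool_rot: [0.0, 0.491, 0.871, 0.0]
contact_force: [-2.6, -0.1, 4.8]
gripper_width: 0.153
grasp_force: 60.0
```

```bash
python3 st.py
```

```text
11.1167 [0.6049 0.1366 0.1733] yaw 121.1 tilt [ 0.001  0.    -1.   ] F [-2.6 -0.1  4.8] T [-0.03  0.5  -0.05] j6 -0.44
to mouth tool [ 0.05 -0.03 -2.37]
```

>>> move_arm:
  rows:
    - [0,0,0,0,0,-2,-1]
    - [0,0,0,0,0,-2,-1]
    - [0,0,0,0,0,-2,-1]
    - [0,0,0,0,0,-2,-1]
    - [0,0,0,0,0,0,-1]
    - [0,0,0,0,0,0,-1]

```text
time: 11.62
tool_pos: [0.6049, 0.1366, 0.1732]
tool_rot: [0.0, 0.43, 0.903, 0.0]
contact_force: [-1.9, -1.5, 4.6]
gripper_width: 0.152
grasp_force: 60.0
```

>>> move_arm:
  rows:
    - [0,0,0,0,0,-2,-1]
    - [0,0,0,0,0,-2,-1]
    - [0,0,0,0,0,-2,-1]
    - [0,0,0,0,0,0,-1]
    - [0,0,0,0,0,0,-1]

```text
time: 12.03
tool_pos: [0.6048, 0.1365, 0.173]
tool_rot: [0.0, 0.382, 0.924, 0.0]
contact_force: [-2.8, 0.1, 5.0]
gripper_width: 0.15
grasp_force: 60.0
```

```bash
python3 st.py
```

```text
12.0333 [0.6048 0.1365 0.173 ] yaw 135.0 tilt [ 8.e-04 -2.e-04 -1.e+00] F [-2.8  0.1  5. ] T [-0.15  0.49 -0.02] j6 -0.68
to mouth tool [ 0.06 -0.   -2.4 ]
```

>>> move_arm:
  rows:
    - [0,0,0,0,0,-2,-1]
    - [0,0,0,0,0,-2,-1]
    - [0,0,0,0,0,0,-1]
    - [0,0,0,0,0,0,-1]

```text
time: 12.37
tool_pos: [0.6048, 0.1365, 0.1727]
tool_rot: [0.0, 0.35, 0.937, 0.0]
contact_force: [-2.3, -1.3, 5.1]
gripper_width: 0.15
grasp_force: 60.0
```

>>> move_arm:
  rows:
    - [0,0,0,0,0,-2,-1]
    - [0,0,0,0,0,-2,-1]
    - [0,0,0,0,0,0,-1]
    - [0,0,0,0,0,0,-1]

```text
time: 12.7
tool_pos: [0.604, 0.1367, 0.1707]
tool_rot: [-0.001, 0.317, 0.948, -0.0]
contact_force: [0.7, -0.0, -1.8]
gripper_width: 0.153
grasp_force: 59.0
```

>>> move_arm:
  rows:
    - [0,0,0.1,0,0,0,-1]
    - [0,0,0.1,0,0,0,-1]
    - [0,0,0.1,0,0,0,-1]
    - [0,0,0,0,0,0,-1]
    - [0,0,0,0,0,0,-1]
    - [0,0,0,0,0,0,-1]

```text
time: 13.2
tool_pos: [0.6044, 0.1367, 0.1691]
tool_rot: [-0.0, 0.317, 0.949, -0.0]
contact_force: [-0.7, 1.6, -2.1]
gripper_width: 0.156
grasp_force: 58.9
```

```bash
python3 st.py
```

```text
13.2 [0.6044 0.1367 0.1691] yaw 143.1 tilt [-4.e-04  1.e-04 -1.e+00] F [-0.7  1.6 -2.1] T [ 0.05  0.14 -0.02] j6 -0.82
to mouth tool [ 0.02  0.01 -2.79]
```

>>> move_arm:
  rows:
    - [0,0,0.1,0,0,0,-1]
    - [0,0,0.1,0,0,0,-1]
    - [0,0,0.1,0,0,0,-1]
    - [0,0,0.1,0,0,0,-1]
    - [0,0,0,0,0,0,-1]
    - [0,0,0,0,0,0,-1]
    - [0,0,0,0,0,0,-1]

```text
time: 13.78
tool_pos: [0.6045, 0.1367, 0.1651]
tool_rot: [-0.0, 0.317, 0.949, -0.0]
contact_force: [-1.1, 1.8, -2.4]
gripper_width: 0.153
grasp_force: 59.0
```

>>> move_arm:
  rows:
    - [0,0,0.1,0,0,0,-1]
    - [0,0,0.1,0,0,0,-1]
    - [0,0,0,0,0,0,-1]
    - [0,0,0,0,0,0,-1]

```text
time: 14.12
tool_pos: [0.6045, 0.1367, 0.1633]
tool_rot: [-0.0, 0.317, 0.949, -0.0]
contact_force: [-1.8, 1.8, -1.0]
gripper_width: 0.152
grasp_force: 59.3
```

```bash
python3 st.py
```

```text
14.1167 [0.6045 0.1367 0.1633] yaw 143.1 tilt [-3.e-04  1.e-04 -1.e+00] F [-1.8  1.8 -1. ] T [ 0.18  0.44 -0.04] j6 -0.82
to mouth tool [ 0.02  0.01 -3.37]
```

>>> move_arm:
  rows:
    - [0,0,0.05,0,0,0,-1]
    - [0,0,0,0,0,2,-1]
    - [0,0,0,0,0,2,-1]
    - [0,0,0,0,0,2,-1]
    - [0,0,0.01,0,0,2,-1]
    - [0,0,0.01,0,0,2,-1]
    - [0,0,0.01,0,0,2,-1]
    - [0,0,0,0,0,0,-1]
    - [0,0,0,0,0,0,-1]

```text
time: 14.87
tool_pos: [0.6047, 0.1369, 0.1631]
tool_rot: [0.0, 0.414, 0.91, 0.0]
contact_force: [-2.8, 1.9, 2.7]
gripper_width: 0.147
grasp_force: 59.5
```

```bash
python3 st.py
```

```text
14.8667 [0.6047 0.1369 0.1631] yaw 131.1 tilt [ 4.e-04  7.e-04 -1.e+00] F [-2.8  1.9  2.7] T [0.38 0.63 0.06] j6 -0.62
to mouth tool [ 0.02 -0.02 -3.39]
```

>>> move_arm:
  rows:
    - [0,0,0.012,0,0,2,-1]
    - [0,0,0.012,0,0,2,-1]
    - [0,0,0.012,0,0,2,-1]
    - [0,0,0.012,0,0,2,-1]
    - [0,0,0.012,0,0,2,-1]
    - [0,0,0.012,0,0,2,-1]
    - [0,0,0.012,0,0,2,-1]
    - [0,0,0.012,0,0,2,-1]
    - [0,0,0,0,0,0,-1]
    - [0,0,0,0,0,0,-1]

```text
time: 15.7
tool_pos: [0.605, 0.1371, 0.1626]
tool_rot: [0.0, 0.536, 0.844, 0.001]
contact_force: [-5.1, 2.9, 5.5]
gripper_width: 0.148
grasp_force: 59.9
```

```bash
python3 st.py
```

```text
15.7 [0.605  0.1371 0.1626] yaw 115.2 tilt [ 0.0011  0.001  -1.    ] F [-5.1  2.9  5.5] T [0.6  0.74 0.02] j6 -0.34
to mouth tool [ 0.01 -0.05 -3.44]
```

>>> move_arm:
  rows:
    - [0.05,-0.03,0,0,0,0,-1]
    - [0,0,0.01,0,0,2,-1]
    - [0,0,0.01,0,0,2,-1]
    - [0,0,0.01,0,0,2,-1]
    - [0,0,0.01,0,0,2,-1]
    - [0,0,0.01,0,0,2,-1]
    - [0,0,0.01,0,0,2,-1]
    - [0,0,0.01,0,0,2,-1]
    - [0,0,0.01,0,0,2,-1]
    - [0,0,0,0,0,0,-1]
    - [0,0,0,0,0,0,-1]

```text
time: 16.62
tool_pos: [0.6049, 0.137, 0.1615]
tool_rot: [0.001, 0.648, 0.761, 0.001]
contact_force: [-1.6, 1.6, 4.6]
gripper_width: 0.155
grasp_force: 59.9
```

```bash
python3 st.py
```

```text
16.6167 [0.6049 0.137  0.1615] yaw 99.2 tilt [ 2.3e-03  2.0e-04 -1.0e+00] F [-1.6  1.6  4.6] T [0.38 0.22 0.03] j6 -0.06
to mouth tool [ 0.   -0.04 -3.55]
```

Turned 44° and dropping with light loads. Continuing.

>>> move_arm:
  rows:
    - [0,0,0.013,0,0,2,-1]
    - [0,0,0.013,0,0,2,-1]
    - [0,0,0.013,0,0,2,-1]
    - [0,0,0.013,0,0,2,-1]
    - [0,0,0.013,0,0,2,-1]
    - [0,0,0.013,0,0,2,-1]
    - [0,0,0.013,0,0,2,-1]
    - [0,0,0.013,0,0,2,-1]
    - [0,0,0,0,0,0,-1]
    - [0,0,0,0,0,0,-1]

```text
time: 17.45
tool_pos: [0.6049, 0.1368, 0.1602]
tool_rot: [0.001, 0.748, 0.664, 0.001]
contact_force: [0.5, 0.8, 3.4]
gripper_width: 0.15
grasp_force: 59.7
```

```bash
python3 st.py
```

```text
17.45 [0.6049 0.1368 0.1602] yaw 83.2 tilt [ 2.2e-03 -2.0e-04 -1.0e+00] F [0.5 0.8 3.4] T [ 0.26 -0.14 -0.01] j6 0.22
to mouth tool [ 0.01 -0.04 -3.68]
```

>>> move_arm:
  rows:
    - [0,0,0.013,0,0,2,-1]
    - [0,0,0.013,0,0,2,-1]
    - [0,0,0.013,0,0,2,-1]
    - [0,0,0.013,0,0,2,-1]
    - [0,0,0,0,0,0,-1]
    - [0,0,0,0,0,0,-1]

```text
time: 17.95
tool_pos: [0.6045, 0.1369, 0.1594]
tool_rot: [0.0, 0.792, 0.61, 0.001]
contact_force: [0.3, 1.7, 3.0]
gripper_width: 0.156
grasp_force: 59.7
```

```bash
python3 st.py
```

```text
17.95 [0.6045 0.1369 0.1594] yaw 75.2 tilt [ 1.2e-03  1.0e-04 -1.0e+00] F [0.3 1.7 3. ] T [ 0.32 -0.14  0.05] j6 0.36
to mouth tool [-0.   -0.01 -3.76]
```

>>> move_arm:
  rows:
    - [0,0,0.005,0,0,2,-1]
    - [0,0,0.005,0,0,2,-1]
    - [0,0,0,0,0,0,-1]
    - [0,0,0,0,0,0,-1]

```text
time: 18.28
tool_pos: [0.6043, 0.1372, 0.1592]
tool_rot: [-0.0, 0.813, 0.582, 0.001]
contact_force: [0.8, 4.0, 2.0]
gripper_width: 0.151
grasp_force: 59.6
```

```bash
python3 st.py
```

```text
18.2833 [0.6043 0.1372 0.1592] yaw 71.2 tilt [ 8.e-04  6.e-04 -1.e+00] F [0.8 4.  2. ] T [ 0.66 -0.17  0.09] j6 0.43
to mouth tool [-0.03  0.02 -3.78]
```

>>> move_arm:
  rows:
    - [0,0,0.02,0,0,2,-1]
    - [0,0,0,0,0,2,-1]
    - [0,0,0,0,0,0,-1]
    - [0,0,0,0,0,0,-1]

```text
time: 18.62
tool_pos: [0.6043, 0.1373, 0.1592]
tool_rot: [-0.0, 0.833, 0.553, 0.001]
contact_force: [0.8, 3.9, 3.5]
gripper_width: 0.151
grasp_force: 59.7
```

```bash
python3 st.py
```

```text
18.6167 [0.6043 0.1373 0.1592] yaw 67.2 tilt [ 8.e-04  7.e-04 -1.e+00] F [0.8 3.9 3.5] T [ 0.8  -0.19  0.11] j6 0.5
to mouth tool [-0.03  0.02 -3.78]
```

>>> move_arm:
  rows:
    - [0,0,0,0,0,2,-1]
    - [0,0,0,0,0,2,-1]
    - [0,0,0,0,0,0,-1]
    - [0,0,0,0,0,0,-1]

```text
time: 18.95
tool_pos: [0.6043, 0.1373, 0.1591]
tool_rot: [-0.0, 0.852, 0.524, 0.0]
contact_force: [1.2, 4.3, 2.3]
gripper_width: 0.149
grasp_force: 59.8
```

```bash
python3 st.py
```

```text
18.95 [0.6043 0.1373 0.1591] yaw 63.2 tilt [ 8.e-04  6.e-04 -1.e+00] F [1.2 4.3 2.3] T [ 0.91 -0.28  0.12] j6 0.57
to mouth tool [-0.03  0.02 -3.79]
```

>>> move_arm:
  rows:
    - [0,0,0,0,0,2,-1]
    - [0,0,0,0,0,2,-1]
    - [0,0,0,0,0,0,-1]
    - [0,0,0,0,0,0,-1]

```text
time: 19.28
tool_pos: [0.6043, 0.1372, 0.1591]
tool_rot: [-0.0, 0.869, 0.494, 0.0]
contact_force: [2.2, 4.1, 3.5]
gripper_width: 0.15
grasp_force: 59.8
```

```bash
python3 st.py
```

```text
19.2833 [0.6043 0.1372 0.1591] yaw 59.2 tilt [ 7.e-04  5.e-04 -1.e+00] F [2.2 4.1 3.5] T [ 0.92 -0.29  0.25] j6 0.64
to mouth tool [-0.02  0.03 -3.79]
```

>>> move_arm:
  rows:
    - [0,0,0,0,0,2,-1]
    - [0,0,0,0,0,0,-1]
    - [0,0,0,0,0,0,-1]

```text
time: 19.53
tool_pos: [0.6043, 0.1372, 0.1592]
tool_rot: [-0.0, 0.878, 0.479, 0.0]
contact_force: [2.0, 5.0, 4.4]
gripper_width: 0.153
grasp_force: 59.9
```

```bash
python3 st.py
```

```text
19.5333 [0.6043 0.1372 0.1592] yaw 57.2 tilt [ 7.e-04  4.e-04 -1.e+00] F [2.  5.  4.4] T [ 0.93 -0.2   0.35] j6 0.68
to mouth tool [-0.02  0.02 -3.78]
```

Torque rises at 0.1 N·m per 2°, which means the bolt is on the firm stop. I'll ease the load slightly, release and back off.

>>> move_arm:
  rows:
    - [0,0,0,0,0,-2,-1]
    - [0,0,0,0,0,-2,-1]
    - [0,0,0,0,0,-1,-1]
    - [0,0,0,0,0,0,-1]
    - [0,0,-0.02,0,0,0,-0.6]
    - [0,0,0,0,0,0,-0.5]
    - [0,0,0,0,0,0,-0.3]
    - [0,0,0,0,0,0,0]
    - [0,0,0,0,0,0,0.5]
    - [0,0,0,0,0,0,0.5]
    - [0,0,0,0,0,0,0.5]
    - [0,0,-0.5,0,0,0,0.5]
    - [0,0,-1,0,0,0,0.5]
    - [0,0,-2,0,0,0,0.5]
    - [0,0,-3,0,0,0,0.5]
    - [0,0,-3,0,0,0,0.5]
    - [0,0,-2,0,0,0,0.5]
    - [0,0,0,0,0,0,0.5]
    - [0,0,0,0,0,0,0.5]

```text
time: 21.12
tool_pos: [0.6051, 0.1371, 0.2772]
tool_rot: [0.001, 0.857, 0.516, 0.002]
contact_force: [0.3, 0.1, -0.9]
gripper_width: 0.751
grasp_force: 0.0
```

>>> move_arm:
  rows:
    - [-2,0,0,0,0,0,0.5]
    - [-3,0,0,0,0,0,0.5]
    - [-3,0,0,0,0,0,0.5]
    - [-1,0,0,0,0,0,0.5]
    - [0,0,0,0,0,0,0.5]
    - [0,0,0,0,0,0,0.5]
    - [0,0,0,0,0,0,0.5]

```text
time: 21.7
tool_pos: [0.5621, 0.0581, 0.2735]
tool_rot: [-0.0, 0.857, 0.516, -0.0]
contact_force: [0.6, -0.1, 0.1]
gripper_width: 0.751
grasp_force: 0.0
```

```bash
python3 st.py; python3 - <<'E'
from h import *
s,M=tool(); w=grab("wrist"); S=grab("scene");D=grab("side")
T=[]
for n,f in(("w",w),("S",S),("D",D)):
    u,v=proj(f,[.6044,.1368,.16]); m=orange(f); N,l,st,c=cv2.connectedComponentsWithStats(m)
    for i in range(1,N):
        if st[i][4]>25 and np.hypot(*(c[i]-[u,v]))<40: print(n,(u.round(),v.round()),st[i],c[i].round(1),ray(f,*c[i],.155).round(4)); T.append((f,c[i]))
from scipy.optimize import least_squares
r=least_squares(lambda X:np.concatenate([proj(f,X)-c for f,c in T if f is not w]),[.6,.137,.15]); print(r.x,r.fun)
u,v=np.round(proj(S,[.6044,.1368,.15])).astype(int);a=cv2.resize(S["img"][v-25:v+25,u-25:u+25],(400,400),interpolation=2)
u,v=np.round(proj(D,[.6044,.1368,.15])).astype(int);b=cv2.resize(D["img"][v-25:v+25,u-25:u+25],(400,400),interpolation=2)
cv2.imwrite("pics/e.png",cv2.convertScaleAbs(np.hstack([a,b]),alpha=1.4)); cv2.imwrite("pics/w3.png",w["img"])
E
```

```text
21.7 [0.5621 0.0581 0.2735] yaw 62.1 tilt [-7.e-04  5.e-04 -1.e+00] F [ 0.6 -0.1  0.1] T [-0.   -0.08 -0.06] j6 0.46
to mouth tool [8.94 0.06 7.66]
w (np.float64(253.0), np.float64(70.0)) [ 236   24   34   87 1843] [252.5  66.9] [0.6053 0.1388 0.155 ]
S (np.float64(271.0), np.float64(234.0)) [265 225  16  24 213] [272.  236.3] [0.6057 0.1401 0.155 ]
D (np.float64(271.0), np.float64(142.0)) [268 136   6  18  74] [270.3 144.8] [0.6012 0.1301 0.155 ]
[0.60272886 0.13744498 0.14836679] [-0.15309587  0.06490947 -0.20610053 -0.07190278]
```

View pics/e.png

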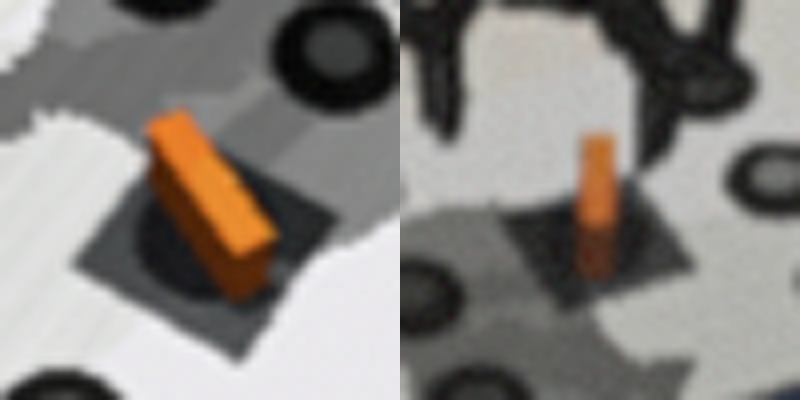

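View pics/w3.png

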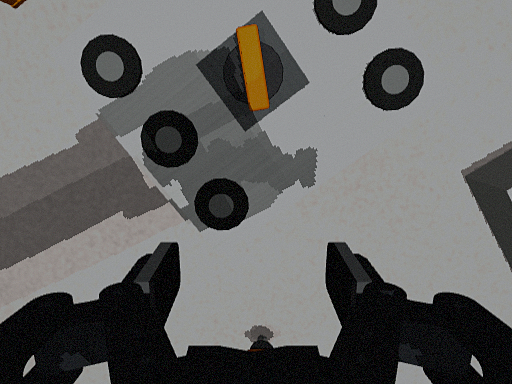

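The bolt is seated with its flange on the boss. Its handle is upright at scene (272,236) and wrist (252,67). The TCP height at the stop gives a tip depth of about 37.5 mm, and the gripper is clear.

```bash
python3 -c "
from plant import manip; print(manip.job_done())"
```

```text
the job is handed in; nothing more can be done
None
```

The hand bolt is screwed home in the shaker mouth against its firm stop (tip about 37.5 mm deep by arm height), released with the gripper clear, and the job was handed in at about 22 s with no verdict returned.

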